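Change over the coupon in the hardness jig and put the tested ones away

ROBOT

A 6-joint arm with a two-finger parallel gripper is mounted at the origin on the work surface. World frame = base frame: x ahead of the robot, y to its left, z up, the work surface at z = 0. Lengths are in mm, angles in rad, forces in N, time in s.
With the tool pointing down it reaches from about 375 to 975 mm from the base axis. Payload 3.8 kg.
Tool frame: the origin (TCP) lies midway between the tips of the shut fingers; the grasp point (between the pads) lies 19 mm behind it; x points along the fingers, y is the direction in which the jaws open and shut, and the axes are right-handed (so a half turn about x gives the same grasp; the last joint's range is limited). The gripper opens to 85 mm and grips with 20 to 120 N. Pads are 22 mm wide; open, the fingers measure 114 mm over their backs; the gripper's body (76 mm by 85 mm) begins 54 mm behind the grasp point. The pads swing forward as they close: fully open they stand 13 mm farther back than shut.
Start: joints at [1.238, 0.264, 1.604, -0, 1.274, -0.037], TCP at [196.764, 645.68, 231.28] pointing down, gripper open.
Joint ranges: [-2.63, 2.63], [-0.94, 2.18], [0.31, 2.57], [-1.31, 4.45], [0, 2.66], [-2.55, 2.55]. Speed limits (rad/s): [2.57, 2.57, 3.14, 3.14, 3.14, 3.14].

INTERFACE

Orientations are given as [roll, pitch, yaw] about the fixed x, y, z axes, in that order (R = Rz(yaw) Ry(pitch) Rx(roll)).
In Python, from plant import ctrl gives the robot as it stands. Calls block until the motion is done:
- ctrl.goto(position, orientation): joint-space move of the TCP to a pose.
- ctrl.move_straight(position, ori=None, rate=150): straight line of the TCP; ori=None keeps the orientation; rate is the mean speed in mm/s.
- ctrl.movej(angles): joint-space move.
- ctrl.open() and ctrl.close_gripper(newtons=None): open the fingers fully, or close them until they stop; newtons is the grip in N (None keeps the last).
- ctrl.pause(seconds).
- ctrl.ik(position, orientation): joint angles nearest the present ones, or None.
- ctrl.capture(name): name is "scene" or "side" or "wrist"; returns the picture (420x560x3 uint8, red, green, blue); there is no depth.
- ctrl.camera_info(name): a dict with "fx", "fy", "cx", "cy" (pixels), "dist" ([k1, k2, p1, p2, k3] as OpenCV has them; the pictures are not rectified), "position" and "orientation" of the camera in the world; the wrist camera has in their place "T_tool_cam" (4x4, takes a point from camera to tool coordinates, whose origin is the TCP and whose axes are the tool frame's). Camera axes: x right, y down, z forward; pixel columns grow to the right and rows downward; lengths in mm; the calibration is good to about 2 mm. A picture is of the moment at which its call begins: read the wrist's pose just before it. camera_info takes no time and is no camera call.
A pose or a line that the arm cannot do raises ctrl.MotionError and nothing moves.
- ctrl.close_job(): hands the job in, once; it reports no verdict.
Readings, each from a call of its own:
- ctrl.get_time_s(): time.
- ctrl.get_qpos(): joint angles.
- ctrl.get_dq(): joint speeds.
- ctrl.get_effort(): joint torques, N m.
- ctrl.get_eef_pos(): TCP position.
- ctrl.get_eef_rot(): TCP orientation.
- ctrl.get_contact_force(): force on the tool from outside, world axes, zero at the start.
- ctrl.get_moment(): the same for the moment, N m.
- ctrl.get_width(): finger opening in mm.
Only numpy, scipy, OpenCV 4.12 (cv2) and the standard library are available. Lean on these libraries where they do the work, as an engineer would, in place of code of your own. Each camera call takes 0.05 s, during which the arm holds its last target.

TASK

The steel coupon just tested is still held in the hardness jig: swing the hold-down bar right back, slide the coupon out from under the jig's lip, and put it away in the grey tray together with the tested coupons lying loose on the desk, each fully home and flat in a pocket of its own. Then take the next coupon from the request form, lay it on the jig's rail with its tab at the open front, slide it back under the lip snug against both the rear stop and the side stop, and bring the bar down onto it. Leave the other things on the desk where they are.

Things in the scene. Friction and masses are not known exactly. Their poses are not given: they have to be found in the camera images.
- jig: Steel hardness-test jig fixed to the desk; origin on the desk, z up, open front towards its own -x. In its frame, mm: base plate x -80 to +100, y +-65, 12 high; a coupon lies on a narrow rail, x -60 to +40, y +-15, top at z 36, overhanging it 5 mm on each side, 24 mm above the base plate. Bar's hinge axis: along y at x +85, z 54, posts at y +-62, up to z 64.
- jig_home (a point): Point on top of the rail (jig x -10, y 0, z 36 mm, axes as the jig) under the origin of a coupon that touches both stops with its tab towards jig -x; the origin of a coupon lying there is 6 mm above this point.
- rear_stop (a point): Middle of the rear stop's face, where it meets the rail (jig x +35, y 0, z 36 mm). The stop spans y +-30. From its top a lip juts 11 mm forward over the coupon's rear end (jig x +24 to +35, underside z 50.5, 2.5 mm above a lying coupon; top z 58.5): a coupon must slide at least 12 mm towards jig -x before it can be lifted.
- side_stop (a point): Middle of the side stop's face (jig x +26, y +20, z 42 mm), a block on the jig's +y side, x +16 to +36, y +20 to +30, reaching up to the lip, with a slanted lead-in in front of it (x +9 to +16, opening to y +24). It guides the coupon's long edge; the -y side is open.
- bar (a joint): Angle of the hold-down bar, rad: 0 down (about 0.01 on a coupon), 1.95 right back. Rises from the front, swings back to jig +x. Weighted, light hinge (0.13 N m raises it): below about 1.2 it falls shut when let go, beyond 1.8 it stays back. Arms at jig y +-50 carry a 10 x 10 mm cross bar 70 mm from the hinge, across the coupon at jig x +10 to +20 when down.
- bar_handle (a point): Point in the bar's black handle, 10 mm below its top. Handle 16 mm wide along jig y, 12 thick, 40 tall, square on the middle of the cross bar: upright when the bar is down, lying towards jig +x when the bar is upright. Bar down, this point is at jig x +15, y 0, z 87 mm, 29 mm above the cross bar's top. Pinched across jig y it can turn between the pads.
- tray: Grey plastic tray fixed to the desk, 226 (x) x 146 (y) x 12 mm, origin under its centre. Four pockets shaped like a coupon with 2 to 2.5 mm play all round, tab end towards tray -x, white floor at z 6, 6 mm deep. Their long sides are open (finger notches down to z 6) for 22 mm either side of the middle. A coupon in a pocket stands 6 mm proud, 36 mm from its neighbour across y.
- pocket0 (a point): Centre of the floor of pocket 0 (tray x -53.5, y -38, z 6 mm), axes as the tray; a coupon fully home has its origin within 3.5 mm of it sideways, 6 mm above it and its +x along tray -x.
- pocket1 (a point): Centre of the floor of pocket 1 (tray x -53.5, y 38, z 6 mm), axes as the tray; a coupon fully home has its origin within 3.5 mm of it sideways, 6 mm above it and its +x along tray -x.
- pocket2 (a point): Centre of the floor of pocket 2 (tray x 53.5, y -38, z 6 mm), axes as the tray; a coupon fully home has its origin within 3.5 mm of it sideways, 6 mm above it and its +x along tray -x.
- pocket3 (a point): Centre of the floor of pocket 3 (tray x 53.5, y 38, z 6 mm), axes as the tray; a coupon fully home has its origin within 3.5 mm of it sideways, 6 mm above it and its +x along tray -x.
- clamped: Coupon held in the jig at the start, tab towards jig -x: plain steel, 12 mm thick, about 0.3 kg. 65 x 40 mm body with a 25 x 22 mm tab centred on one short end (90 mm overall, same either side up). Origin mid-length, mid-width, mid-thickness; +x points to the tab end: body x -45 to +20, y +-20 mm; tab x +20 to +45, y +-11.
- tested1: Tested coupon loose on the desk (two or three of the three are present): plain steel, 12 mm thick, about 0.3 kg. 65 x 40 mm body with a 25 x 22 mm tab centred on one short end (90 mm overall, same either side up). Origin mid-length, mid-width, mid-thickness; +x points to the tab end: body x -45 to +20, y +-20 mm; tab x +20 to +45, y +-11.
- tested2: Tested coupon loose on the desk (two or three of the three are present): plain steel, 12 mm thick, about 0.3 kg. 65 x 40 mm body with a 25 x 22 mm tab centred on one short end (90 mm overall, same either side up). Origin mid-length, mid-width, mid-thickness; +x points to the tab end: body x -45 to +20, y +-20 mm; tab x +20 to +45, y +-11.
- tested3: Tested coupon loose on the desk (two or three of the three are present): plain steel, 12 mm thick, about 0.3 kg. 65 x 40 mm body with a 25 x 22 mm tab centred on one short end (90 mm overall, same either side up). Origin mid-length, mid-width, mid-thickness; +x points to the tab end: body x -45 to +20, y +-20 mm; tab x +20 to +45, y +-11.
- next: Coupon still to be tested, on the request form: plain steel, 12 mm thick, about 0.3 kg. 65 x 40 mm body with a 25 x 22 mm tab centred on one short end (90 mm overall, same either side up). Origin mid-length, mid-width, mid-thickness; +x points to the tab end: body x -45 to +20, y +-20 mm; tab x +20 to +45, y +-11.
- next_tab (a point): Middle of the tab's end on the next coupon (its x +45 mm, at mid-thickness).
- form: Sheet of paper (request form), 148 x 210 mm, flat on the desk, fixed, negligible thickness; origin at its centre. Only the next coupon lies on it.
- gauge: Black handheld readout, 135 x 62 x 22 mm, loose, origin under its centre. To be left where it is.
- mug: White mug, 80 mm across, 92 mm tall, loose, origin under its centre. To be left where it is.
- marker: Black marker pen, 15 mm thick, 120 mm long along its x, loose, origin under its middle. To be left where it is.
There are look-alikes about, which are no part of the job. Leave any purple or yellow look-alike of the tested3 alone.

How it is judged (in metres and radians):
On the way, in this order (a step that is already met when the one before it is completed fails the run):
1. the bar is swung back (beyond 1.5 rad) while the tested coupon still lies home in the jig (value of joint bar above 1.5 rad and x of clamped in the frame of jig_home above -0.01 m and z of clamped in the frame of jig_home below 0.012 m), for 0.1 s.
2. that coupon has been slid out of the jig (x of clamped in the frame of jig_home below -0.02 m), for 0.1 s.
3. the next coupon lies flat on the rail against both stops (within 3 mm), bar still up (x of next in the frame of jig_home above -0.003 m and y of next in the frame of jig_home between -0.003 and 0.003 m and z of next in the frame of jig_home below 0.0085 m and angle between the x axis of next and the x axis of jig, either way round below 0.06 rad and angle between the z axis of next and the z axis of jig, either way round below 0.06 rad and x of next_tab in the frame of jig_home below -0.03 m and value of joint bar above 1 rad), for 0.2 s.
4. the bar is down on it (x of next in the frame of jig_home above -0.003 m and y of next in the frame of jig_home between -0.003 and 0.003 m and z of next in the frame of jig_home below 0.0085 m and angle between the x axis of next and the x axis of jig, either way round below 0.06 rad and angle between the z axis of next and the z axis of jig, either way round below 0.06 rad and x of next_tab in the frame of jig_home below -0.03 m and value of joint bar below 0.06 rad and contact force between bar and next above 0.2 N), for 0.2 s.
At the end, for the whole second after the job is handed in: All tested coupons rest flat in pockets of their own (within 5 mm of the centre, underside within 2.5 mm of the floor). The next coupon lies flat in the jig, tab to the front, within 3 mm of rear and side stops, square within 0.06 rad, the bar down (below 0.06 rad) bearing on it (all of step 4 and ((horizontal distance between clamped and pocket0 below 0.005 m and z of clamped in the frame of pocket0 below 0.0085 m) or (horizontal distance between clamped and pocket1 below 0.005 m and z of clamped in the frame of pocket1 below 0.0085 m) or (horizontal distance between clamped and pocket2 below 0.005 m and z of clamped in the frame of pocket2 below 0.0085 m) or (horizontal distance between clamped and pocket3 below 0.005 m and z of clamped in the frame of pocket3 below 0.0085 m)) and angle between the x axis of each of clamped, tested1, tested2, tested3 and the x axis of tray, either way round below 0.09 rad and angle between the z axis of each of clamped, tested1, tested2, tested3 and the z axis of tray, either way round below 0.07 rad and linear speed of each of clamped, tested1, tested2, tested3, next below 0.02 m/s and ((horizontal distance between tested1 and pocket0 below 0.005 m and z of tested1 in the frame of pocket0 below 0.0085 m) or (horizontal distance between tested1 and pocket1 below 0.005 m and z of tested1 in the frame of pocket1 below 0.0085 m) or (horizontal distance between tested1 and pocket2 below 0.005 m and z of tested1 in the frame of pocket2 below 0.0085 m) or (horizontal distance between tested1 and pocket3 below 0.005 m and z of tested1 in the frame of pocket3 below 0.0085 m)) and ((horizontal distance between tested2 and pocket0 below 0.005 m and z of tested2 in the frame of pocket0 below 0.0085 m) or (horizontal distance between tested2 and pocket1 below 0.005 m and z of tested2 in the frame of pocket1 below 0.0085 m) or (horizontal distance between tested2 and pocket2 below 0.005 m and z of tested2 in the frame of pocket2 below 0.0085 m) or (horizontal distance between tested2 and pocket3 below 0.005 m and z of tested2 in the frame of pocket3 below 0.0085 m)) and ((horizontal distance between tested3 and pocket0 below 0.005 m and z of tested3 in the frame of pocket0 below 0.0085 m) or (horizontal distance between tested3 and pocket1 below 0.005 m and z of tested3 in the frame of pocket1 below 0.0085 m) or (horizontal distance between tested3 and pocket2 below 0.005 m and z of tested3 in the frame of pocket2 below 0.0085 m) or (horizontal distance between tested3 and pocket3 below 0.005 m and z of tested3 in the frame of pocket3 below 0.0085 m))); the robot touches nothing.
It fails at once if the readout, mug or marker is moved more than 40 mm (distance of any of gauge, mug, marker from where it was at the start of the episode above 0.04 m).
Of tested1, tested2, tested3 only 2 to 3 are there at a start; the rules pass over those that are not, and their reading is None.
At some moment in a run one of tested1, tested2, tested3 may be knocked a few centimetres aside while the robot is not near it.
Once in a run the grip may slacken for a moment while it holds something.
It also fails if it takes over 208 s, if anything falls off the work surface, if the arm or the gripper's body presses on something with over 40 N, if the wrist force passes 120 N, or if a joint passes its speed limit or range.

## Working session

There is one attempt and no reset: what is moved stays moved. The work goes in short steps, each a Python script; the robot and the scene stay as the last script left them, time stands still between calls to the robot, and variables do not carry over. Pictures are saved under pics/ and viewed, and the job is handed in when it is done.

```bash
ls; mkdir -p pics; python3 - <<'E'
from plant import ctrl
import cv2
for n in ("scene","side","wrist"):
    im=ctrl.capture(n); cv2.imwrite(f"pics/{n}0.png",im[:,:,::-1]); print(n,ctrl.camera_info(n))
print(ctrl.get_time_s(),ctrl.get_eef_pos(),ctrl.get_eef_rot(),ctrl.get_width())
E
```

```text
pics
scene {'fx': 498.75593724791236, 'fy': 498.75593724791236, 'cx': 273.17116119574183, 'cy': 205.59307730980098, 'dist': array([-0.09559818,  0.        ,  0.        ,  0.        ,  0.        ]), 'position': array([1249.95867097, -904.79259675,  892.72525646]), 'orientation': array([-2.19299719e+00,  1.25963782e-03,  6.97040779e-01])}
side {'fx': 494.70997720777115, 'fy': 494.70997720777115, 'cx': 281.6368813565556, 'cy': 210.13154711394915, 'dist': array([-0.14471136,  0.        ,  0.        ,  0.        ,  0.        ]), 'position': array([ -10.1901479 , -839.57409294,  870.87495251]), 'orientation': array([-2.25661792,  0.00399931, -0.56155883])}
wrist {'fx': 309.88821923259064, 'fy': 309.88821923259064, 'cx': 279.87146078928475, 'cy': 210.41460225289754, 'dist': array([-0.06891314,  0.        ,  0.        ,  0.        ,  0.        ]), 'T_tool_cam': array([[ 3.17813031e-04, -3.19407889e-01,  9.47617275e-01,
        -1.42813795e+02],
       [ 9.99999647e-01,  8.38215392e-04, -5.28486671e-05,
         4.44044708e-01],
       [-7.77427104e-04,  9.47616957e-01,  3.19408043e-01,
        -8.35632958e+01],
       [ 0.00000000e+00,  0.00000000e+00,  0.00000000e+00,
         1.00000000e+00]])}
0.15 [196.56238478 645.11354552 230.21900531] [-1.60964836  1.56896576 -1.90545361] 85.34866853000403
```

View pics/scene0.png

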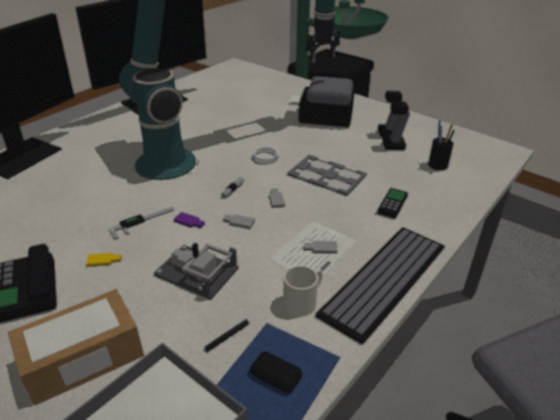

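View pics/side0.png

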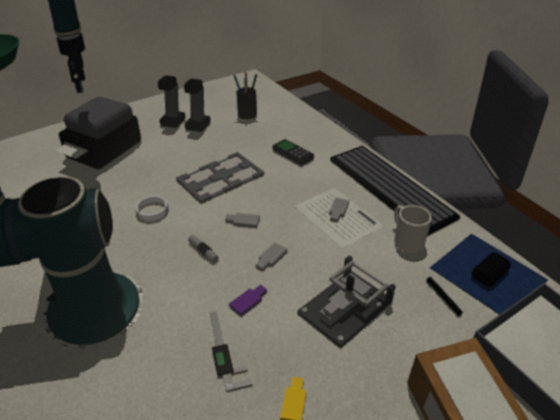

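View pics/wrist0.png

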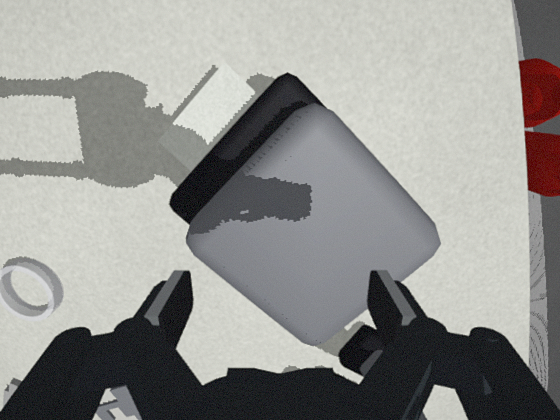

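```bash
cat > h.py <<'E'
from plant import ctrl
import numpy as np, cv2
from scipy.spatial.transform import Rotation as R
def cam(name,pose=None):
    c=ctrl.camera_info(name)
    K=np.array([[c['fx'],0,c['cx']],[0,c['fy'],c['cy']],[0,0,1]])
    if name!='wrist':
        Rc=R.from_euler('xyz',c['orientation']).as_matrix(); p=c['position']
    else:
        p0,r0=pose; Rt=R.from_euler('xyz',r0).as_matrix()
        T=c['T_tool_cam']; Rc=Rt@T[:3,:3]; p=p0+Rt@T[:3,3]
    return K,c['dist'],Rc,np.array(p)
def ray(C,px):
    K,d,Rc,p=C
    u=cv2.undistortPoints(np.array(px,float).reshape(-1,1,2),K,d)[:,0]
    v=np.c_[u,np.ones(len(u))]@Rc.T
    return p,v
def onz(C,px,z):
    p,v=ray(C,px); t=(z-p[2])/v[:,2]; return p+v*t[:,None]
def proj(C,P):
    K,d,Rc,p=C
    rv=cv2.Rodrigues(Rc.T)[0]; return cv2.projectPoints(np.array(P,float).reshape(-1,1,3),rv,-Rc.T@p,K,d)[0][:,0]
def tri(Cs,pxs):
    A=np.zeros((3,3));b=np.zeros(3)
    for C,px in zip(Cs,pxs):
        p,v=ray(C,px); v=v[0]/np.linalg.norm(v[0]); M=np.eye(3)-np.outer(v,v); A+=M;b+=M@p
    return np.linalg.solve(A,b)
def shot(name,fn=None):
    pose=(ctrl.get_eef_pos(),ctrl.get_eef_rot()) if name=='wrist' else None
    im=ctrl.capture(name)[:,:,::-1].copy()
    if fn: cv2.imwrite(f'pics/{fn}.png',im)
    return im,cam(name,pose)
E
python3 - <<'E'
from h import *
a=cv2.imread('pics/scene0.png');b=cv2.imread('pics/side0.png')
cv2.imwrite('pics/sc1.png',cv2.resize(a[140:310,80:380],None,fx=2.6,fy=2.6,interpolation=cv2.INTER_CUBIC))
cv2.imwrite('pics/si1.png',cv2.resize(b[140:350,170:430],None,fx=2.8,fy=2.8,interpolation=cv2.INTER_CUBIC))
S=cam('scene');D=cam('side')
for n,s,d in [('g1',(277,197),(243,220)),('g2',(239,220),(271,256)),('next',(320,246),(340,209)),('odd',(232,186),(203,248)),('purple',(188,219),(248,299)),('yellow',(103,259),(293,400)),('tray',(327,173),(220,176)),('mug',(300,305),(411,250))]:
    print(n,onz(S,s,12)[0].round(),onz(D,d,12)[0].round())
E
```

```text
g1 [441.  79.  12.] [436.  71.  12.]
g2 [431. -83.  12.] [429. -86.  12.]
next [680. -27.  12.] [684. -31.  12.]
odd [290.  34.  12.] [298.  29.  12.]
purple [ 312. -175.   12.] [ 313. -177.   12.]
yellow [ 269. -442.   12.] [ 261. -442.   12.]
tray [479. 294.  12.] [476. 287.  12.]
mug [ 770. -234.   12.] [ 736. -258.   12.]
```

View pics/sc1.png

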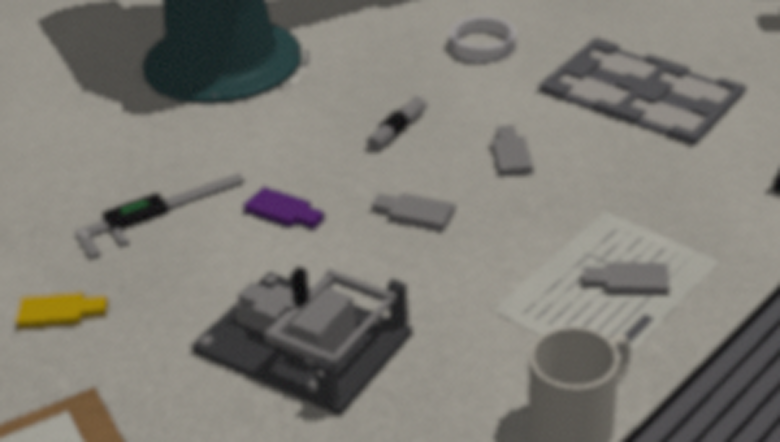

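View pics/si1.png

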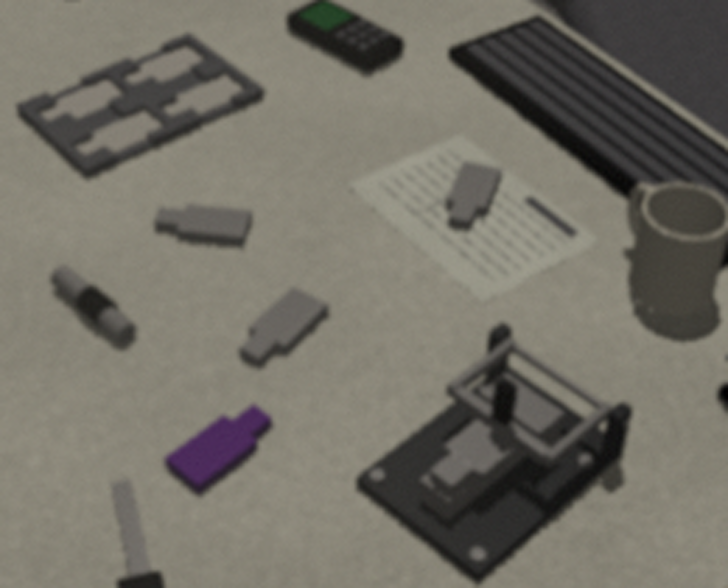

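```bash
cat >> h.py <<'E'
def down(a,tilt=0):
    x=np.array([0,0,-1.]);y=np.array([np.cos(a),np.sin(a),0]);z=np.cross(x,y)
    return R.from_matrix(np.c_[x,y,z]).as_euler('xyz')
E
python3 - <<'E'
from h import *
D=cam('side')
P=onz(D,[(170+x/2.8,140+y/2.8) for x,y in [(360,478),(478,578),(630,440)]],12)
print(P.round())
v=P[2]-P[1];print(np.linalg.norm(v),np.linalg.norm(P[1]-P[0]),np.arctan2(v[1],v[0]), (P[0]+P[2])/2)
ang=np.arctan2(v[1],v[0]); u=v/np.linalg.norm(v)
c=(P[0]+P[1])/2+u[:3]*80
print('jig',c)
for a in (ang+np.pi/2,ang-np.pi/2):
  for off in (0,60):
    q=ctrl.ik([c[0]+off*0,c[1],200],down(a)); print(a,q)
E
```

```text
[[ 391. -266.   12.]
 [ 412. -392.   12.]
 [ 597. -353.   12.]]
189.45645860326604 127.8816450782855 0.21007258584838373 [ 493.86708061 -309.36316515   12.        ]
jig [ 479.46263993 -312.43445593   12.        ]
1.7808689126432804 [-0.6210477   0.09288281  1.86282561  0.          1.18588423 -2.40191662]
1.7808689126432804 [-0.6210477   0.09288281  1.86282561  0.          1.18588423 -2.40191662]
-1.3607237409465127 [-0.6210477   0.09288281  1.86282561  0.          1.18588423  0.73967604]
-1.3607237409465127 [-0.6210477   0.09288281  1.86282561  0.          1.18588423  0.73967604]<sys>:0: UserWarning: Gimbal lock detected. Setting third angle to zero since it is not possible to uniquely determine all angles.
```

```bash
python3 -W ignore - <<'E'
from h import *
ctrl.goto([465,-315,220],down(-1.36))
im,C=shot('wrist','jig1'); print(ctrl.get_time_s(),ctrl.get_eef_pos())
E
```

```text
3.675 [ 465.40890781 -314.49315207  219.99088036]
```

View pics/jig1.png

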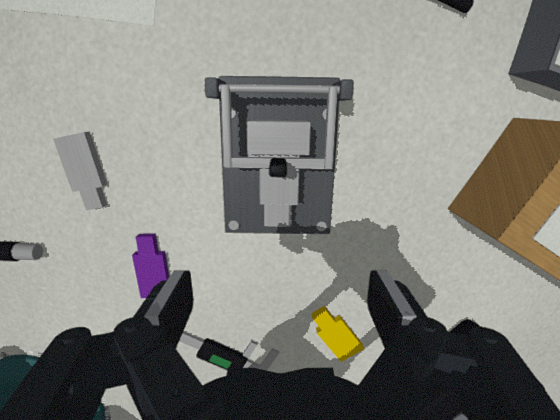

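```bash
python3 -W ignore - <<'E'
from h import *
a=cv2.imread('pics/jig1.png')
cv2.imwrite('pics/jig1c.png',cv2.resize(a[70:245,195:365],None,fx=3.4,fy=3.4,interpolation=cv2.INTER_CUBIC))
E
```

```text
(no output)
```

View pics/jig1c.png

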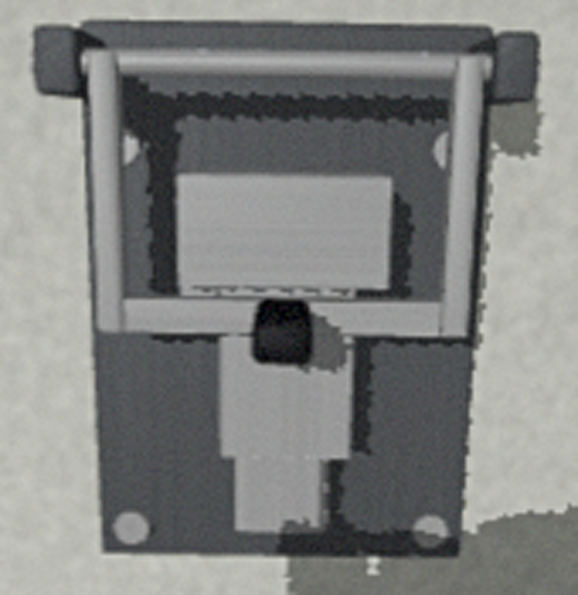

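```bash
python3 -W ignore - <<'E'
from h import *
pose=(np.array([465.40890781,-314.49315207,219.99088036]),ctrl.get_eef_rot())
C=cam('wrist',pose)
f=lambda l:[(195+x/3.4,70+y/3.4) for x,y in l]
P=onz(C,f([(104,551.5),(460,554.5)]),12); d=P[0]-P[1]
print('base front',P.round(1),np.linalg.norm(d), np.arctan2(-d[0],d[1]))
Q=onz(C,f([(235,532),(322,532),(219,458),(352,458)]),48)
print(Q.round(1)); d=Q[2]-Q[3]; print(np.linalg.norm(d),np.arctan2(-d[0],d[1]),np.linalg.norm(Q[0]-Q[1]))
u=(Q[2]+Q[3]-Q[0]-Q[1])/2; print('axis',np.linalg.norm(u),np.arctan2(u[1],u[0]))
L=onz(C,f([(177,174),(391,178),(180,289),(389,289)]),58.5);print('lip',L.round(1));u=(L[0]+L[1]-L[2]-L[3]);d=L[0]-L[1];print(np.arctan2(u[1],u[0]),np.arctan2(-d[0],d[1]),np.linalg.norm(d))
B=onz(C,f([(97,302),(470,302),(97,333),(470,333)]),59)
print('bar',B.round(1)); 
H=onz(C,f([(282,333)]),97); print('handle', H)
yaw=0.215
for n,p,j in [('base',P.mean(0),(-80,0)),('tab',(Q[0]+Q[1])/2,(-55,0)),('sh',(Q[2]+Q[3])/2,(-30,0)),('lipfront',(L[2]+L[3])/2,(24,0)),('handle',H[0],(15,0))]:
    c,s=np.cos(yaw),np.sin(yaw); print(n,p[0]-c*j[0],p[1]-s*j[0])
E
```

```text
base front [[ 387.4 -262.3   12. ]
 [ 413.4 -388.1   12. ]] 128.4872761686323 0.20344665862715255
[[ 419.2 -305.9   48. ]
 [ 425.1 -333.2   48. ]
 [ 442.6 -296.2   48. ]
 [ 451.4 -336.9   48. ]]
41.68741244142317 0.21251357827729142 27.926548360305116
axis 25.01322028527034 0.12169464063677796
lip [[ 525.2 -268.7   58.5]
 [ 536.8 -327.5   58.5]
 [ 493.8 -275.4   58.5]
 [ 506.5 -334.3   58.5]]
0.2154225260028762 0.19422428500386435 59.84922648120338
bar [[ 485.2 -252.6   59. ]
 [ 507.9 -358.1   59. ]
 [ 476.2 -254.    59. ]
 [ 499.1 -360.4   59. ]]
handle [[ 494.62799729 -305.53092251   97.        ]]
base 478.57028388673467 -308.1327173182292
tab 475.8760998355915 -307.8596240143461
sh 476.2799210230407 -310.15684264091385
lipfront 476.67714041863485 -309.9851850367994
handle 479.9733513720843 -308.73113392959897
```

```bash
cat >> h.py <<'E'
JO=np.array([478.,-309.]);JY=0.207
def jig(x,y,z):
    c,s=np.cos(JY),np.sin(JY); return np.array([JO[0]+c*x-s*y,JO[1]+s*x+c*y,z])
def handle(th,dz=-19):
    a=np.arctan2(33,-70)-th; r=np.hypot(33,70)
    return jig(85+r*np.cos(a),0,54+r*np.sin(a)+dz)
AJ=JY-np.pi/2
def st(): print('t%.1f'%ctrl.get_time_s(),ctrl.get_eef_pos().round(1),'F',np.round(ctrl.get_contact_force(),1),'w%.1f'%ctrl.get_width())
E
python3 -W ignore - <<'E'
from h import *
o=down(AJ)
p=handle(0,-17)
ctrl.goto(p+[0,0,50],o); ctrl.move_straight(p); st()
ctrl.close_gripper(40); st()
for th in np.linspace(0.15,1.93,13):
    ctrl.move_straight(handle(th,-17),rate=100)
    if th<0.4: st()
st()
shot('side','up_side'); shot('scene','up_scene')
E
```

```text
t4.7 [ 493.4 -306.8   71.7] F [-0.6  0.2  0.7] w85.4
t5.3 [ 492.9 -306.4   70.5] F [-0.4 -2.1  2.6] w15.4
t5.6 [ 498.2 -305.3   80. ] F [-1.3 -3.4  0.1] w15.1
t5.8 [ 505.1 -303.9   88.9] F [-0.8 -6.   0.1] w15.3
t8.8 [ 617.8 -281.3   92.6] F [ 2.4 -4.6  5. ] w15.6
```

```bash
python3 - <<'E'
import cv2,numpy as np
a=cv2.imread('pics/up_side.png')[200:360,280:440];b=cv2.imread('pics/up_scene.png')[190:310,130:290]
a=cv2.resize(a,(400,400),interpolation=cv2.INTER_CUBIC);b=cv2.resize(b,(400,300),interpolation=cv2.INTER_CUBIC);b=cv2.copyMakeBorder(b,0,100,0,0,0)
cv2.imwrite('pics/up2.png',np.hstack([a,b]))
E
```

```text
(no output)
```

View pics/up2.png

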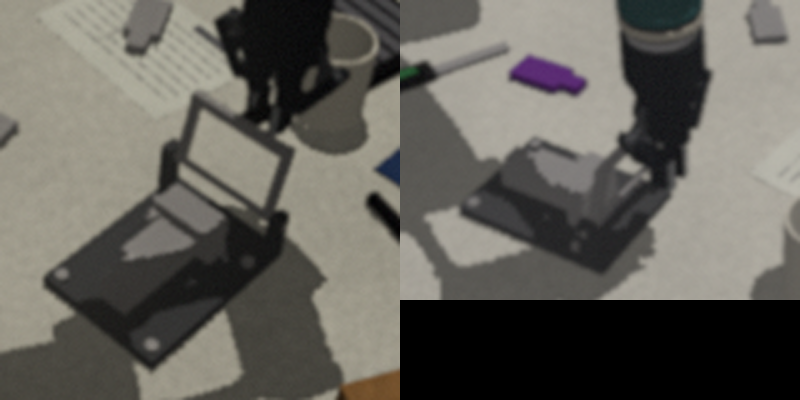

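```bash
python3 -W ignore - <<'E'
from h import *
o=down(AJ)
ctrl.open(); st()
ctrl.move_straight(handle(1.93,-17)+[0,0,60],rate=250)
ctrl.goto(jig(-15,0,170),o)
shot('wrist','jig2');st()
shot('side','up_side2')
a=cv2.imread('pics/jig2.png')
E
```

```text
t9.5 [ 615.5 -280.    90.8] F [-0.4  0.5 -0.2] w85.6
t10.7 [ 464.  -311.9  169.5] F [0.8 0.1 0.1] w85.5
```

View pics/jig2.png

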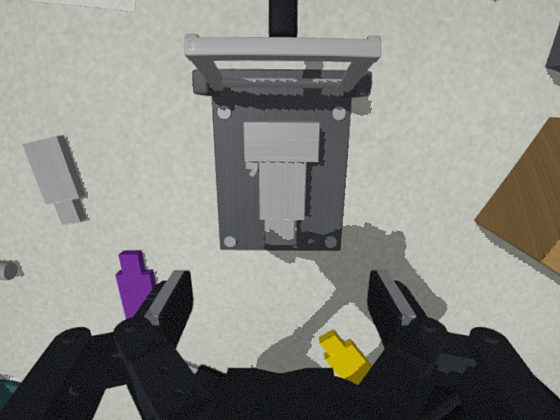

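```bash
python3 -W ignore - <<'E'
from h import *
a=cv2.imread('pics/jig2.png')
cv2.imwrite('pics/jig2c.png',cv2.resize(a[110:255,205:355],None,fx=4,fy=4,interpolation=cv2.INTER_CUBIC))
E
```

```text
(no output)
```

View pics/jig2c.png

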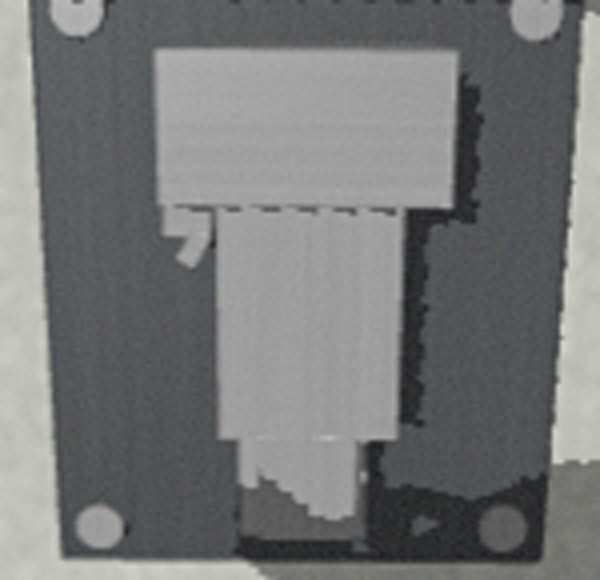

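```bash
python3 -W ignore - <<'E'
from h import *
C=cam('wrist',(ctrl.get_eef_pos(),ctrl.get_eef_rot()))
f=lambda l:[(205+x/4,110+y/4) for x,y in l]
def rep(n,px,z,js):
    P=onz(C,f(px),z)
    out=[]
    c,s=np.cos(JY),np.sin(JY)
    for p,j in zip(P,js):
        d=p[:2]-JO; out.append(np.array([c*d[0]+s*d[1]-j[0],-s*d[0]+c*d[1]-j[1]]))
    print(n,'err',np.round(out,1).tolist())
rep('sh',[(219,438),(398,438),(217,212),(405,212)],48,[(-30,20),(-30,-20),(24,20),(24,-20)])
rep('rail',[(239,540),(366,542)],36,[(-60,15),(-60,-15)])
rep('lip',[(155,49),(458,49),(158,205),(454,205)],58.5,[(45,30),(45,-30),(24,30),(24,-30)])
rep('base',[(62,558),(541,558)],12,[(-80,65),(-80,-65)])
E
```

```text
sh err [[-0.5, -0.8], [-0.5, -1.5], [-2.9, -1.4], [-2.8, -1.7]]
rail err [[-1.6, 0.6], [-2.1, -0.5]]
lip err [[10.5, -0.3], [10.6, -0.5], [0.4, 0.1], [0.5, -0.8]]
base err [[1.8, -0.5], [2.0, 1.1]]
```

```bash
python3 -W ignore - <<'E'
from h import *
ctrl.goto([450,280,200],down(-1.2))
shot('wrist','tray1');st(); print(ctrl.get_eef_rot().tolist(),ctrl.get_eef_pos().tolist())
E
```

```text
t12.9 [450.5 279.2 199.9] F [-0.3 -1.5 -1. ] w85.2
[1.2859395647032181, 1.5705148986924575, -1.4861299309052312] [450.478926839432, 279.2437978708442, 199.92394337522558]
```

View pics/tray1.png

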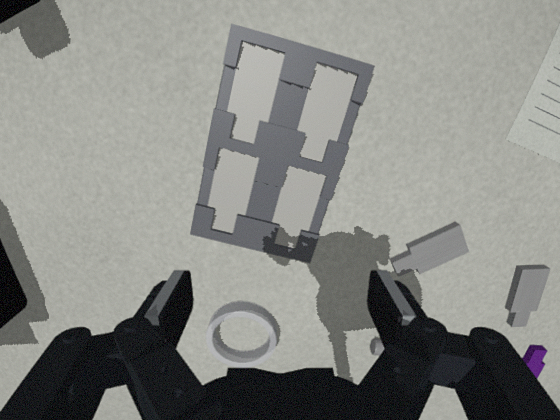

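```bash
python3 -W ignore - <<'E'
from h import *
a=cv2.imread('pics/tray1.png')
cv2.imwrite('pics/tray1c.png',cv2.resize(a[15:270,180:385],None,fx=2.35,fy=2.35,interpolation=cv2.INTER_CUBIC))
E
```

```text
(no output)
```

View pics/tray1c.png

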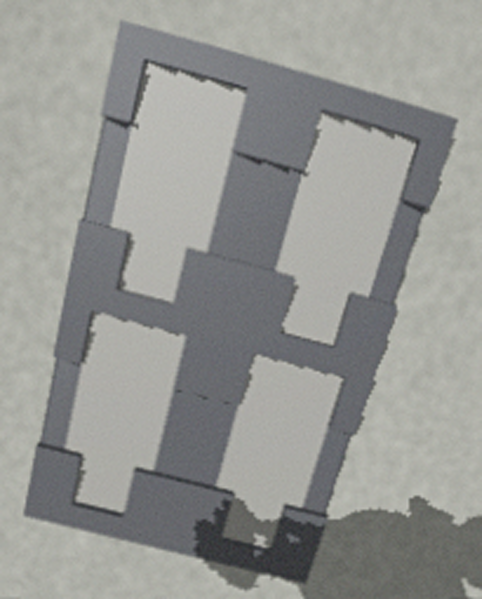

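```bash
python3 -W ignore - <<'E'
from h import *
C=cam('wrist',(ctrl.get_eef_pos(),ctrl.get_eef_rot()))
f=lambda l:[(180+x/2.35,15+y/2.35) for x,y in l]
P=onz(C,f([(122,22),(457,119),(25,515),(305,584)]),12)[:,:2]
print(P.round(1))
n=np.linalg.norm
print('lens',n(P[0]-P[2]),n(P[1]-P[3]),n(P[0]-P[1]),n(P[2]-P[3]),'c',P.mean(0))
for d in (P[0]-P[2],P[1]-P[3]): print(np.arctan2(d[1],d[0]))
for d in (P[0]-P[1],P[2]-P[3]): print(np.arctan2(d[1],d[0])-np.pi/2)
E
```

```text
[[580.9 380.3]
 [597.3 236.6]
 [357.3 355.5]
 [372.4 211.5]]
lens 224.96925782637675 226.35155849790468 144.60127179032472 144.76418190871266 c [476.99634902 295.97131112]
0.11037926637599763
0.11109067009651254
0.11379444030189378
0.1042423102202854
```

```bash
python3 -W ignore - <<'E'
from h import *
for a in (1.68,1.0,0.5): 
    q=ctrl.ik([500,310,200],down(a)); print(a,q)
a=1.68 if ctrl.ik([500,310,200],down(1.68)) is not None else 1.0
ctrl.goto([500,310,200],down(a))
im,C=shot('wrist','tray2');st()
JP=dict(); 
P=np.array([[580.9,380.3,12],[597.3,236.6,12],[357.3,355.5,12],[372.4,211.5,12]])
px=proj(C,P);print(px.round(1))
cv2.imwrite('pics/tray2c.png',im)
for p in px: cv2.drawMarker(im,tuple(int(round(v)) for v in p),(0,0,255),0,8,1)
cv2.imwrite('pics/tray2m.png',im)
np.savez('tray2.npz',pos=ctrl.get_eef_pos(),rot=ctrl.get_eef_rot())
E
```

```text
1.68 [ 5.12657926e-01  1.23069628e-01  1.82946383e+00 -4.44089210e-16
  1.18905919e+00 -1.16734207e+00]
1.0 [ 5.12657926e-01  1.23069628e-01  1.82946383e+00 -4.44089210e-16
  1.18905919e+00 -4.87342074e-01]
0.5 [ 5.12657926e-01  1.23069628e-01  1.82946383e+00 -4.44089210e-16
  1.18905919e+00  1.26579261e-02]
t15.4 [500.  309.9 200. ] F [ 0.4 -0.1  0.2] w85.3
[[330.4 258. ]
 [209.2 258.4]
 [341.2  50.5]
 [193.4  50.1]]
```

View pics/tray2m.png

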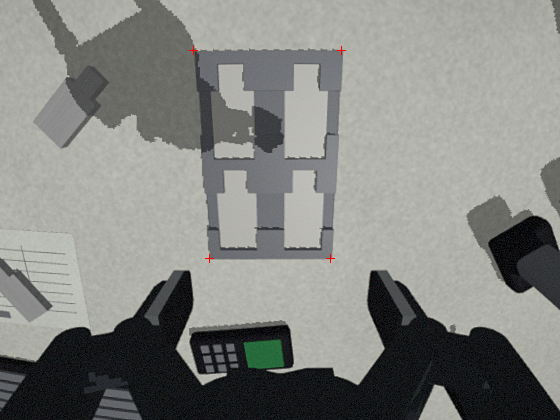

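```bash
cat >> h.py <<'E'
TO=np.array([477.,296.]);TY=0.110
def tray(x,y,z):
    c,s=np.cos(TY),np.sin(TY); return np.array([TO[0]+c*x-s*y,TO[1]+s*x+c*y,z])
PK=[(-53.5,-38),(-53.5,38),(53.5,-38),(53.5,38)]
E
python3 -W ignore - <<'E'
from h import *
o=down(AJ)
ctrl.goto(jig(-11,0,110),o)
ctrl.move_straight(jig(-11,-0.8,37.5),rate=120); st()
ctrl.close_gripper(60); st()
ctrl.move_straight(jig(-50,-0.8,37.7),rate=80); st(); ctrl.pause(0.15)
ctrl.move_straight(jig(-52,-0.8,110),rate=120); st()
im,C=shot('wrist','held1')
shot('side','held1s')
E
```

```text
t18.4 [ 467.9 -312.2   37.9] F [ 0.1 -0.   0.9] w85.4
t18.9 [ 468.2 -312.7   38.6] F [-1.1  0.4  5.2] w38.3
t19.5 [ 428.4 -320.9   38.6] F [1.1 0.  7.5] w37.9
t20.4 [ 426.1 -319.8  108.8] F [ 0.3 -0.2 -2.5] w38.0
```

View pics/held1.png

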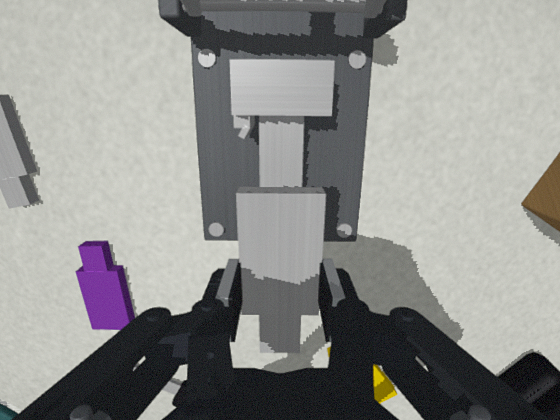

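View pics/held1s.png

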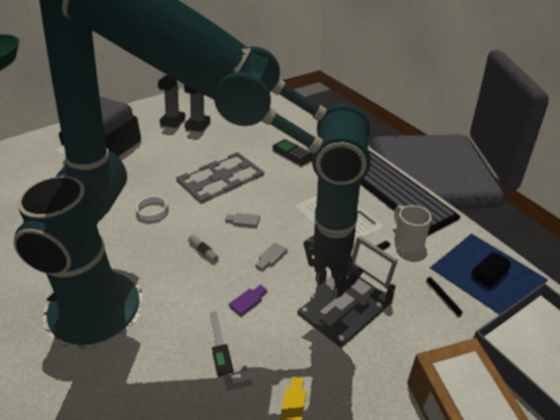

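```bash
python3 -W ignore - <<'E'
from h import *
p,r=ctrl.get_eef_pos(),ctrl.get_eef_rot()
C=cam('wrist',(p,r)); Rt=R.from_euler('xyz',r).as_matrix()
for z in (118.2,):
    P=onz(C,[(237.5,193),(325.5,192),(240,314),(322,314)],p[2]+9.4)
    print(((P-p)@Rt).round(1), np.linalg.norm(P[0]-P[1]))
E
python3 - <<'E'
import cv2
a=cv2.imread('pics/held1.png')
cv2.imwrite('pics/held1c.png',cv2.resize(a[170:370,200:360],None,fx=3,fy=3,interpolation=cv2.INTER_CUBIC))
E
```

```text
[[ -9.4 -19.9 -44.4]
 [ -9.5  19.4 -44.9]
 [ -9.3 -21.6  20.4]
 [ -9.4  20.9  20.3]] 39.25317030695437
```

View pics/held1c.png

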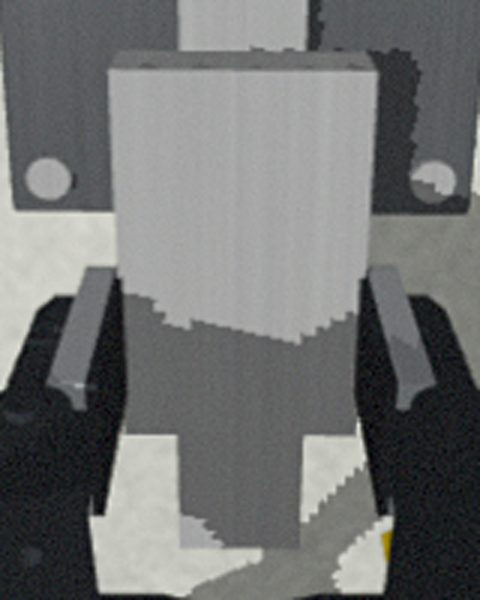

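```bash
cat >> h.py <<'E'
def place(k,oz=0,oy=0,flip=False,bot=2.6):
    """oz,oy: coupon origin in tool frame; flip: tab along tool -z"""
    a=TY-np.pi/2+(np.pi if flip else 0); o=down(a)
    Rt=R.from_euler('xyz',o).as_matrix()
    p=tray(*PK[k],6+bot)-Rt@np.array([0,oy,oz])
    ctrl.goto(p+[0,0,70],o); st()
    ctrl.move_straight(p+[0,0,9],rate=120); f0=ctrl.get_contact_force()[2]
    for d in np.arange(7,-1.6,-1):
        ctrl.move_straight(p+[0,0,d],rate=40)
        f=ctrl.get_contact_force()[2]-f0
        if f>6: break
    print('d',d,'dF',round(f,1)); st()
E
python3 -W ignore - <<'E'
from h import *
place(1,0.4,-0.2)
shot('wrist','pl1')
E
```

```text
t22.8 [420.6 327.2  78.7] F [ 0.3 -0.9 -3.5] w38.0
d -1.0 dF 8.9
t25.7 [420.2 327.9   8.6] F [-2.1 -1.8  6.1] w38.0
```

View pics/pl1.png

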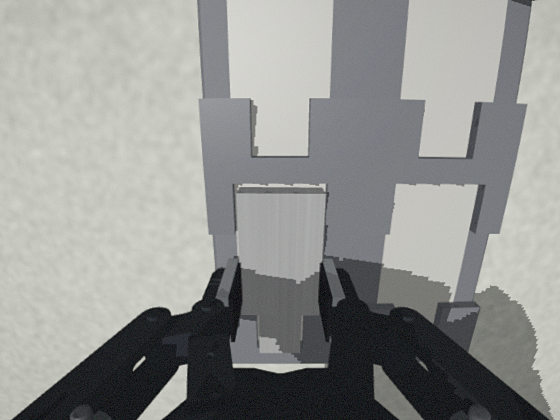

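```bash
python3 -W ignore - <<'E'
from h import *
ctrl.open(); p=ctrl.get_eef_pos()
ctrl.move_straight(p+[0,0,100],rate=200)
shot('wrist','pl1b'); st()
ctrl.goto([430,20,200],down(-1.4)); st()
shot('wrist','g'); np.savez('g.npz',pos=ctrl.get_eef_pos(),rot=ctrl.get_eef_rot())
E
```

```text
t27.0 [419.  326.9 106. ] F [-0.3 -0.2 -0.6] w85.1
t28.2 [429.8  20.5 199.3] F [ 0.7 -0.5  0.6] w85.3
```

View pics/pl1b.png

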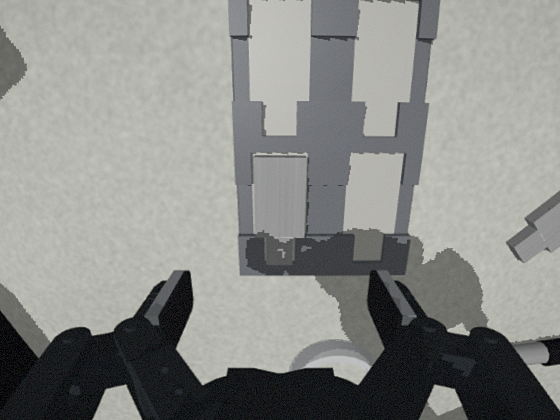

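View pics/g.png

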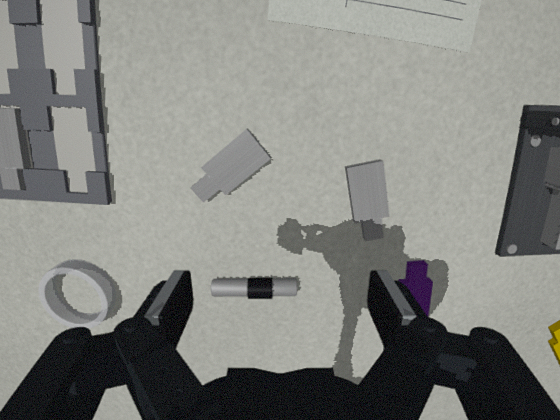

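```bash
python3 -W ignore - <<'E'
import cv2,numpy as np
a=cv2.imread('pics/g.png')
c=lambda x,y:cv2.resize(a[y:y+100,x:x+100],(400,400),interpolation=cv2.INTER_CUBIC)
cv2.imwrite('pics/gc.png',np.hstack([c(180,115),c(320,150)]))
E
```

View pics/gc.png

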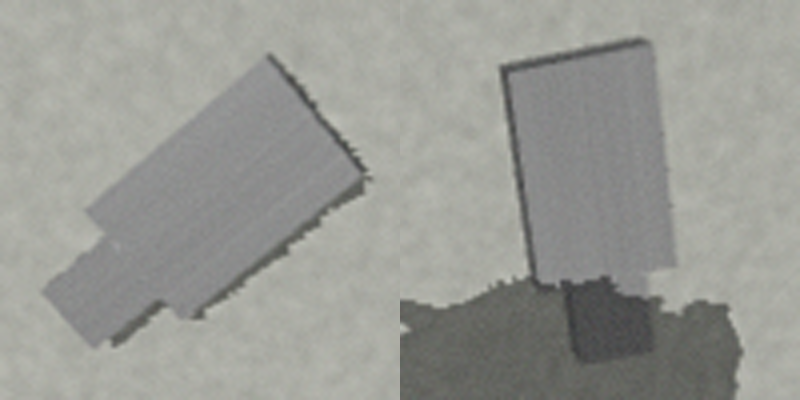

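```bash
cat >> h.py <<'E'
def fit(P,js):
    """2D rigid fit (Kabsch): model coupon-frame pts js -> world P; returns origin,yaw,resid"""
    P=np.array(P)[:,:2];J=np.array(js,float)
    pc,jc=P.mean(0),J.mean(0)
    rot,_=R.align_vectors(np.c_[P-pc,np.zeros(len(P))],np.c_[J-jc,np.zeros(len(J))])
    M=rot.as_matrix()[:2,:2]; o=pc-M@jc
    return o,np.arctan2(M[1,0],M[0,0]),np.linalg.norm((J@M.T+o)-P,axis=1).round(1)
E
python3 -W ignore - <<'E'
from h import *
d=np.load('g.npz'); C=cam('wrist',(d['pos'],d['rot']))
# tab dir = coupon +x ; looking from above, coords right-handed: image mirrored? let residual decide
def do(px,off):
    P=onz(C,[(off[0]+x/4,off[1]+y/4) for x,y in px],12)
    best=None
    for s in (1,-1):
        js=[(-45,20*s),(-45,-20*s),(20,20*s),(20,-20*s),(45,11*s),(45,-11*s)]
        print(fit(P,js))
do([(268,55),(361,177),(86,212),(180,316),(43,292),(97,348)],(180,115))
do([(108,71),(250,42),(135,282),(276,266),(180,362),(252,350)],(320,150))
E
```

```text
(array([435.26168428,  80.47509625]), np.float64(2.4161505185576635), array([0.2, 1.2, 0.8, 1.5, 0.7, 0.9]))
(array([435.26168428,  80.47509625]), np.float64(2.4161505185576635), array([0.2, 1.2, 0.8, 1.5, 0.7, 0.9]))
(array([426.0010707 , -81.05080965]), np.float64(-2.768485222398731), array([0.7, 1. , 2.5, 0.9, 0.7, 0.6]))
(array([426.0010707 , -81.05080965]), np.float64(-2.768485222398731), array([0.7, 1. , 2.5, 0.9, 0.7, 0.6]))
```

```bash
cat >> h.py <<'E'
def pick(o,yaw,flip,z=2.6,F=60,lift=80,tag='pk'):
    a=yaw+np.pi/2+(np.pi if flip else 0); a=(a+np.pi)%(2*np.pi)-np.pi
    e=down(a); p=np.array([o[0],o[1],z])
    ctrl.goto(p+[0,0,70],e); ctrl.move_straight(p,rate=120); st()
    ctrl.close_gripper(F); st()
    ctrl.move_straight(p+[0,0,lift],rate=120); st()
    im,C=shot('wrist',tag)
    cv2.imwrite(f'pics/{tag}c.png',cv2.resize(im[170:370,200:360],None,fx=3,fy=3,interpolation=cv2.INTER_CUBIC))
def heldpx(pxs,bot=2.6):
    p,r=ctrl.get_eef_pos(),ctrl.get_eef_rot()
    C=cam('wrist',(p,r)); Rt=R.from_euler('xyz',r).as_matrix()
    P=onz(C,[(200+x/3,170+y/3) for x,y in pxs],p[2]+12-bot)
    print(((P-p)@Rt).round(1)[:,1:].tolist())
E
python3 -W ignore - <<'E'
from h import *
pick((435.3,80.5),2.416,True,tag='pk1')
E
```

```text
t30.8 [435.8  80.5   3. ] F [ 0.1 -0.4  0.9] w85.3
t31.3 [436.2  80.7   3.6] F [-1.4 -0.   4.7] w38.1
t32.2 [434.4  80.4  81.8] F [-0.4 -1.3 -3.8] w37.9
```

View pics/pk1c.png

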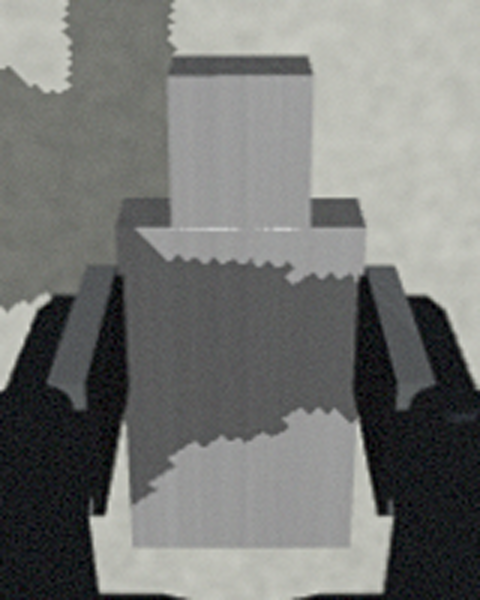

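```bash
python3 -W ignore - <<'E'
from h import *
heldpx([(169,76),(311,75),(117,228),(364,228),(132,547),(351,547)],3.6)
E
```

```text
[[-10.8, -45.4], [10.5, -45.6], [-19.7, -20.3], [19.6, -20.4], [-19.9, 44.3], [20.4, 44.2]]
```

```bash
python3 -W ignore - <<'E'
from h import *
place(2,-0.5,0,True,bot=3.6)
shot('wrist','pl2')
E
```

```text
t33.1 [533.5 263.1  78.3] F [-1.1 -0.5 -2.9] w37.8
d -1.0 dF 7.6
t36.0 [535.1 264.3   9.7] F [-2.2 -0.8  5.6] w38.2
```

View pics/pl2.png

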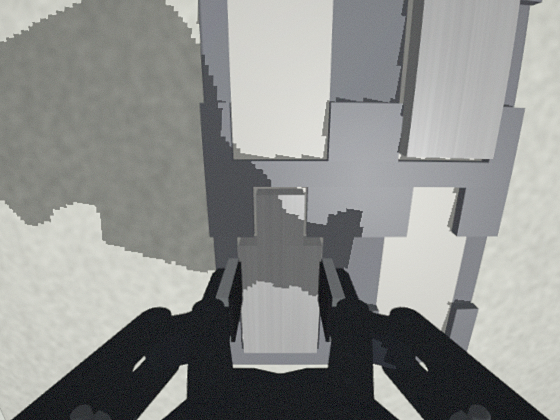

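```bash
python3 -W ignore - <<'E'
from h import *
ctrl.open(); p=ctrl.get_eef_pos()
ctrl.move_straight(p+[0,0,100],rate=200)
shot('wrist','pl2b')
ctrl.goto([420,-40,200],down(-1.2)); st()
im,C=shot('wrist','g2'); np.savez('g.npz',pos=ctrl.get_eef_pos(),rot=ctrl.get_eef_rot())
q=proj(C,[[426,-81,12]])[0];print(q)
x,y=int(q[0])-50,int(q[1])-50; print(x,y)
cv2.imwrite('pics/g2c.png',cv2.resize(im[y:y+100,x:x+100],(500,500),interpolation=cv2.INTER_CUBIC))
E
```

```text
t39.2 [420.  -39.8 199.6] F [-0.1  0.9 -0.9] w85.3
[317.5582516  192.62999045]
267 142
```

View pics/pl2b.png

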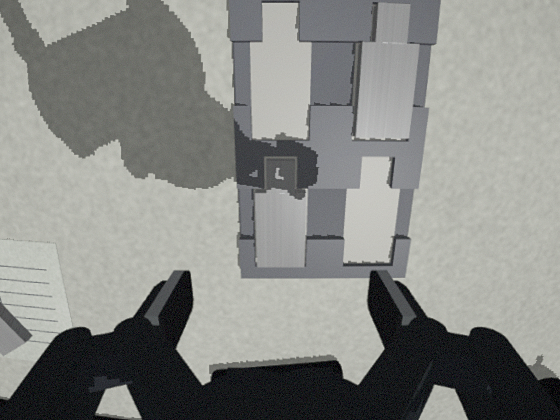

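View pics/g2c.png

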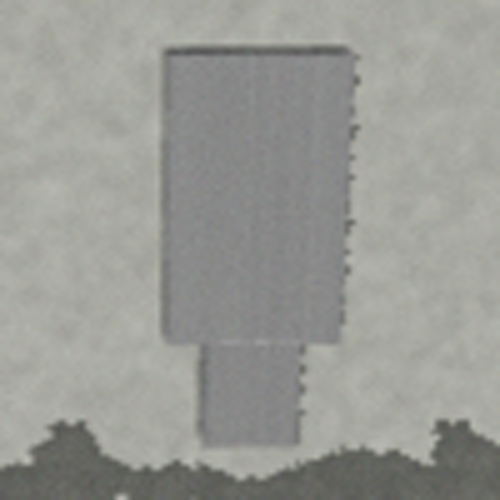

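```bash
python3 -W ignore - <<'E'
from h import *
d=np.load('g.npz'); C=cam('wrist',(d['pos'],d['rot']))
P=onz(C,[(267+x/5,142+y/5) for x,y in [(166,54),(350,53),(164,343),(340,343),(201,444),(299,444)]],12)
o,yaw,r=fit(P,[(-45,20),(-45,-20),(20,20),(20,-20),(45,11),(45,-11)]); print(o,yaw,r)
pick(o,yaw,False,tag='pk2')
E
```

```text
[425.40294478 -81.55570514] -2.753616687066188 [0.3 0.6 0.2 0.4 0.5 0.4]
t40.6 [426.7 -81.7   3.7] F [-0.1  0.5 -0.4] w85.6
t41.1 [426.2 -81.8   3.6] F [-1.6  0.5  6.1] w37.8
t41.9 [424.5 -81.3  81.8] F [ 0.3 -0.1 -2.9] w37.9
```

View pics/pk2c.png

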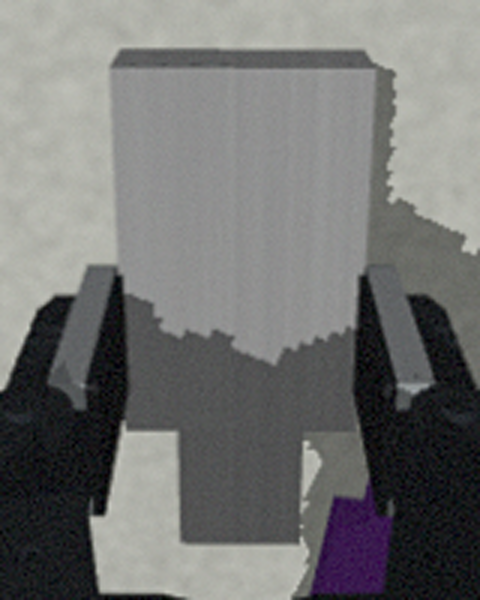

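```bash
python3 -W ignore - <<'E'
from h import *
heldpx([(110,68),(376,67),(122,430),(355,430),(182,543),(300,543)],3.6)
place(0,0.3,-0.1,False,bot=3.6)
shot('wrist','pl3')
E
```

```text
[[-20.6, -44.5], [19.3, -44.7], [-21.5, 20.5], [18.9, 20.5], [-11.6, 45.6], [10.0, 45.6]]
t43.3 [428.2 251.5  79.1] F [ 1.  -0.8 -2.3] w38.0
d -1.0 dF 9.3
t46.2 [428.5 252.4   9.6] F [-2.8 -2.5  6.8] w38.1
```

View pics/pl3.png

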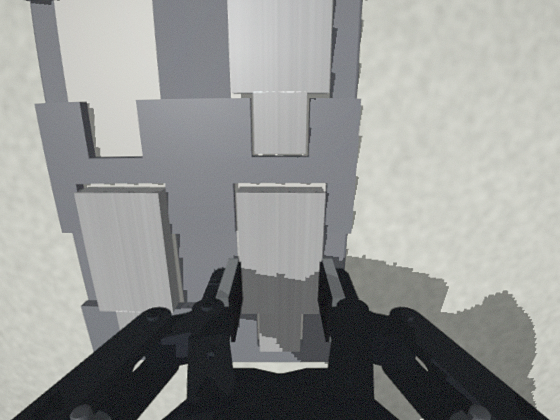

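```bash
python3 -W ignore - <<'E'
from h import *
ctrl.open(); p=ctrl.get_eef_pos(); st()
ctrl.move_straight(p+[0,0,100],rate=200)
shot('wrist','pl3b')
ctrl.goto([660,-25,180],down(-1.2)); st()
im,C=shot('wrist','n1'); np.savez('g.npz',pos=ctrl.get_eef_pos(),rot=ctrl.get_eef_rot())
q=proj(C,[[682,-29,12]])[0]
x,y=int(q[0])-60,int(q[1])-60; print(x,y)
cv2.imwrite('pics/n1c.png',cv2.resize(im[y:y+120,x:x+120],(600,600),interpolation=cv2.INTER_CUBIC))
E
```

```text
t46.8 [428.3 252.3   8.6] F [ 0.2 -0.6  0.5] w85.7
t48.8 [659.1 -24.  179. ] F [-1.1  0.3  0.5] w85.7
233 110
```

View pics/pl3b.png

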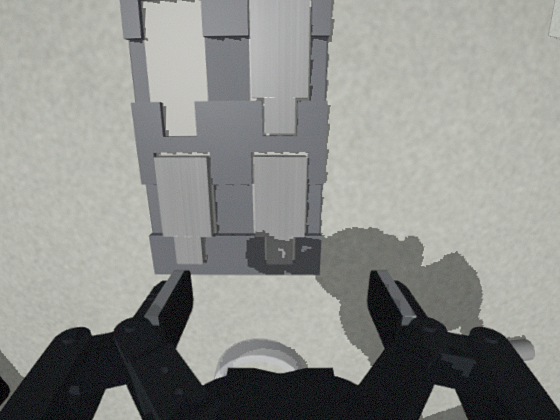

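View pics/n1c.png

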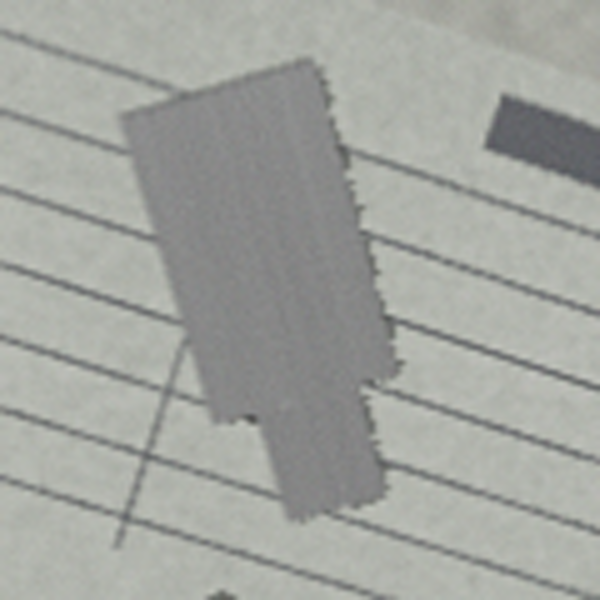

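```bash
python3 -W ignore - <<'E'
from h import *
d=np.load('g.npz'); C=cam('wrist',(d['pos'],d['rot']))
P=onz(C,[(233+x/5,110+y/5) for x,y in [(121,114),(312,59),(212,423),(393,378),(293,521),(385,490)]],12)
o,yaw,r=fit(P,[(-45,20),(-45,-20),(20,20),(20,-20),(45,11),(45,-11)]); print(o,yaw,r)
pick(o,yaw,False,tag='pk3')
E
```

```text
[679.31168638 -24.08990226] -2.485038455170698 [0.9 0.6 0.2 1.8 1.4 0.9]
t50.1 [680.1 -24.2   3.5] F [-0.4  0.7 -0.3] w86.0
t50.6 [680.3 -24.2   3.9] F [-1.5  0.3  5.9] w37.8
t51.4 [678.4 -24.   81.6] F [-0.1 -0.6 -3.1] w38.0
```

View pics/pk3c.png

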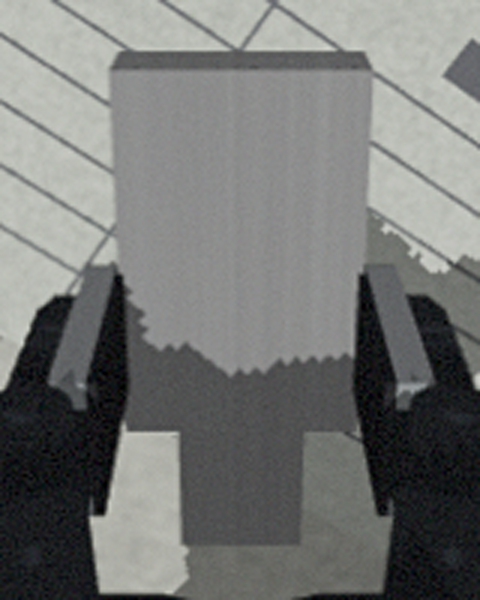

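```bash
python3 -W ignore - <<'E'
from h import *
o=down(AJ); b=3.9; ox=0.4
p=ctrl.get_eef_pos(); ctrl.move_straight([p[0],p[1],220],rate=250)
X=-55+ox
ctrl.goto(jig(X,-1,220),o); ctrl.move_straight(jig(X,-1,36+b+10),rate=150); st()
f0=ctrl.get_contact_force()[2]
for z in np.arange(8,-2.1,-1):
    ctrl.move_straight(jig(X,-1,36+b+z),rate=40)
    f=ctrl.get_contact_force()[2]-f0
    if f>4: break
print(z,f); st()
shot('wrist','ins0')
a=cv2.imread('pics/ins0.png')
E
```

```text
t54.9 [ 425.6 -321.9   50.9] F [ 0.1 -0.3 -2.9] w38.0
-1.0 9.14238093878345
t57.4 [ 424.8 -321.3   39.8] F [-2.9  2.3  6.2] w37.8
```

View pics/ins0.png

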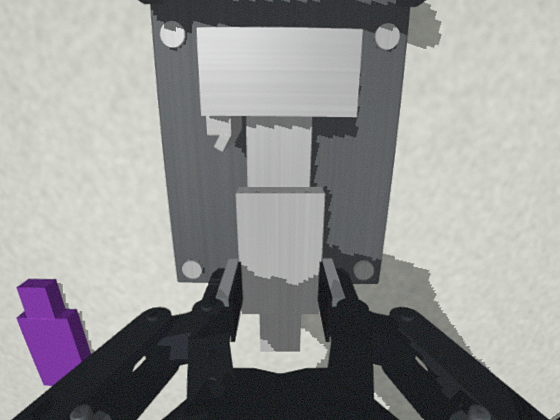

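```bash
python3 -W ignore - <<'E'
from h import *
u=np.array([np.cos(JY),np.sin(JY),0]);v=np.array([-np.sin(JY),np.cos(JY),0])
zt=39.4; ctrl.move_straight(jig(-54.6,-1,zt),rate=40)
ctrl.move_straight(jig(-25,-1,zt),rate=60); st()
F0=ctrl.get_contact_force(); print(F0@u,F0@v)
for x in np.arange(-23,-4.9,1):
    ctrl.move_straight(jig(x,-1,zt),rate=40); F=ctrl.get_contact_force(); fx,fy=(F-F0)@u,(F-F0)@v
    if abs(fx)>3 or abs(fy)>3 or x>-13: print(x,round(fx,1),round(fy,1),(ctrl.get_eef_pos()[:2]-JO)@u[:2])
    if fx<-12: break
    if abs(fy)>15: print('side');break
st()
y=-1
for y in np.arange(-0.5,4,0.5):
    ctrl.move_straight(jig(x,y,zt),rate=30); F=ctrl.get_contact_force(); fy=(F-F0)@v
    print('y',y,round(fy,1),round((ctrl.get_eef_pos()[:2]-JO)@v[:2],2))
    if fy<-9: break
st(); shot('wrist','ins1')
E
```

```text
t58.4 [ 454.9 -315.6   39.9] F [ 1.8 -0.8  2.9] w38.0
1.5876637334978894 -1.17680534804451
-23.0 -3.2 1.0 -23.19132028127405
-22.0 -5.2 -0.1 -22.797700608685965
-21.0 -6.8 1.1 -22.056218193487346
-20.0 -7.2 0.8 -21.181183501264996
-19.0 -7.6 1.3 -20.200660830184276
-18.0 -8.1 0.9 -19.246662726620468
-17.0 -7.6 1.1 -18.27112311031896
-16.0 -6.8 0.6 -17.282583763010084
-15.0 -7.7 0.6 -16.289914192118157
-14.0 -7.8 1.2 -15.28454926820702
-13.0 -6.9 1.4 -14.34665957874627
-12.0 -7.1 1.1 -13.324119229927135
-11.0 -7.7 0.2 -12.321325966531614
-10.0 -7.7 1.5 -11.314683928349778
-9.0 -7.7 1.7 -10.325203795187077
-8.0 -9.3 1.8 -9.750167497453441
-7.0 -12.4 0.7 -9.711571825380478
t62.6 [ 468.7 -312.    39.8] F [-10.5  -2.7  11.6] w38.0
y -0.5 -1.6 -1.03
y 0.0 -3.2 -0.98
y 0.5 -4.2 -0.89
y 1.0 -5.3 -0.82
y 1.5 -6.3 -0.73
y 2.0 -7.6 -0.69
y 2.5 -8.9 -0.45
y 3.0 -9.6 -0.25
t64.6 [ 468.7 -311.2   39.9] F [ -9.1 -12.9   4.3] w38.1
```

View pics/ins1.png

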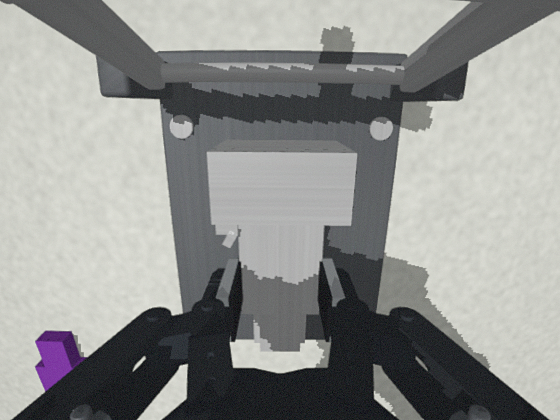

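```bash
python3 -W ignore - <<'E'
from h import *
u=np.array([np.cos(JY),np.sin(JY),0]);v=np.array([-np.sin(JY),np.cos(JY),0])
zt=40.2
for x,y in [(-8.5,3),(-8.5,4),(-8.5,5),(-8.5,6),(-8.5,7),(-8.5,8)]:
    ctrl.move_straight(jig(x,y,zt),rate=30); F=ctrl.get_contact_force(); d=ctrl.get_eef_pos()[:2]-JO
    print(y,'F',round(F@u,1),round(F@v,1),round(F[2],1),'pos',round(d@u[:2],2),round(d@v[:2],2))
    if F@v<-18: break
im,C=shot('wrist','ins2')
cv2.imwrite('pics/ins2c.png',cv2.resize(im[200:330,200:360],None,fx=4,fy=4,interpolation=cv2.INTER_CUBIC))
E
```

```text
3 F -5.3 -11.4 -2.1 pos -9.61 -0.24
4 F -6.9 -13.6 -2.8 pos -9.63 -0.14
5 F -6.4 -16.5 -4.0 pos -9.62 -0.1
6 F -7.5 -18.8 -5.3 pos -9.6 -0.04
```

View pics/ins2c.png

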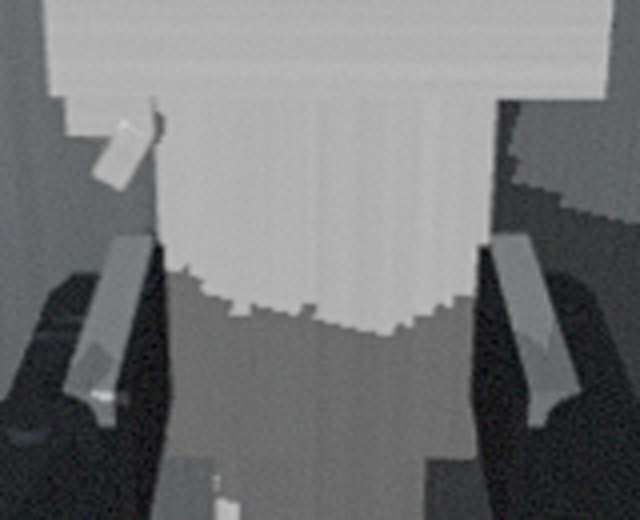

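```bash
python3 -W ignore - <<'E'
from h import *
u=np.array([np.cos(JY),np.sin(JY),0]);v=np.array([-np.sin(JY),np.cos(JY),0])
ctrl.move_straight(jig(-9.2,0.8,39.9),rate=20); F=ctrl.get_contact_force(); d=ctrl.get_eef_pos()[:2]-JO
print('F',F.round(1),'pos',d@u[:2],d@v[:2])
ctrl.open(); st()
ctrl.move_straight(jig(-9.2,0.8,170),rate=200); st()
im,C=shot('wrist','ins3')
cv2.imwrite('pics/ins3c.png',cv2.resize(im[110:255,205:355],None,fx=4,fy=4,interpolation=cv2.INTER_CUBIC))
np.savez('g.npz',pos=ctrl.get_eef_pos(),rot=ctrl.get_eef_rot())
E
```

```text
F [-1.8 -7.2  1. ] pos -9.671923472562177 -0.36472787711444077
t66.7 [ 468.9 -309.8   39.8] F [ 0. -0. -0.] w85.4
t67.5 [ 468.1 -309.6  168.9] F [ 0.2  0.  -0.3] w85.3
```

View pics/ins3c.png

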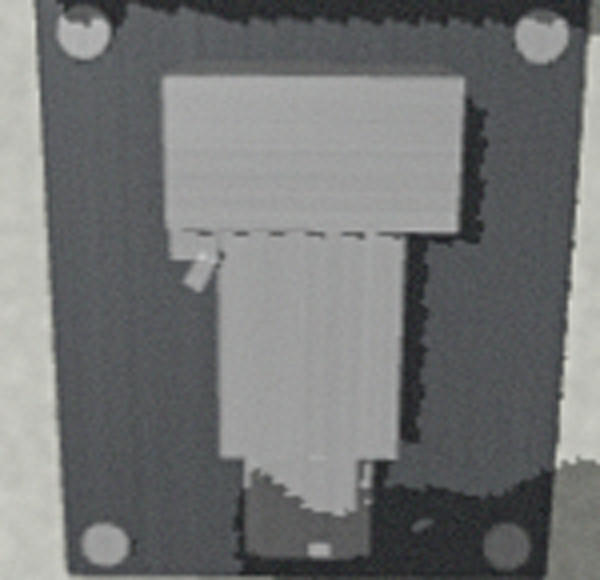

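```bash
python3 -W ignore - <<'E'
from h import *
d=np.load('g.npz');C=cam('wrist',(d['pos'],d['rot']))
c,s=np.cos(JY),np.sin(JY)
for n,px,z,js in [('sh',[(220,459),(398,459),(219,238),(405,238)],48,[(-30,20),(-30,-20),(24,20),(24,-20)]),('lip',[(163,76),(464,76),(166,230),(461,232)],58.5,[(45,30),(45,-30),(24,30),(24,-30)])]:
    P=onz(C,[(205+x/4,110+y/4) for x,y in px],z)
    print(n,[[round(c*(p[0]-JO[0])+s*(p[1]-JO[1])-j[0],1),round(-s*(p[0]-JO[0])+c*(p[1]-JO[1])-j[1],1)] for p,j in zip(P,js)])
E
```

```text
sh [[np.float64(-1.6), np.float64(1.1)], [np.float64(-1.6), np.float64(0.6)], [np.float64(-4.8), np.float64(0.3)], [np.float64(-4.7), np.float64(0.4)]]
lip [[np.float64(8.9), np.float64(0.1)], [np.float64(9.0), np.float64(0.4)], [np.float64(-1.0), np.float64(0.5)], [np.float64(-1.3), np.float64(-0.2)]]
```

```bash
python3 -W ignore - <<'E'
from h import *
o=down(AJ)
p=handle(1.94,-17)
ctrl.goto(p+[0,0,70],o); ctrl.move_straight(p,rate=150); st()
ctrl.close_gripper(40); st()
for th in list(np.linspace(1.8,0.15,12))+[0.08,0.03,0.0]:
    ctrl.move_straight(handle(th,-17),rate=90)
    if th<0.4: st()
    if th<1.7 and ctrl.get_width()<10: print('lost',th);break
im,C=shot('wrist','bar1'); shot('side','bar1s')
E
```

```text
t68.8 [ 615.7 -280.6   90.9] F [-0.3 -0.6  0.5] w85.6
t69.4 [ 616.7 -281.5   91. ] F [ 1.  -5.   0.9] w15.2
t72.4 [ 505.2 -303.8   89.3] F [ 2.1 -4.5  0.2] w15.2
t72.7 [ 497.9 -305.3   80. ] F [ 1.6 -3.9 -0.3] w14.8
t73.0 [ 495.3 -305.8   75.6] F [ 1.3 -4.4  1.7] w15.2
t73.2 [ 493.6 -306.2   72.5] F [-0.6 -5.4  4.7] w15.1
t73.5 [ 493.7 -306.2   72.4] F [-2.3 -1.5 14.4] w15.0
```

View pics/bar1.png

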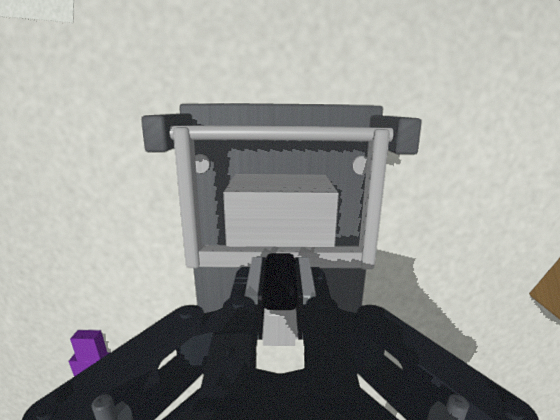

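```bash
python3 -W ignore - <<'E'
from h import *
ctrl.open(); p=ctrl.get_eef_pos(); ctrl.move_straight(p+[0,0,120],rate=200)
ctrl.goto(np.array([465,-315,220.]),down(-1.36)); st()
im,C=shot('wrist','fin1')
np.savez('g.npz',pos=ctrl.get_eef_pos(),rot=ctrl.get_eef_rot())
cv2.imwrite('pics/fin1c.png',cv2.resize(im[70:245,195:365],None,fx=3.4,fy=3.4,interpolation=cv2.INTER_CUBIC))
E
```

```text
t75.3 [ 464.3 -315.1  219.2] F [ 0.4 -0.1 -0.3] w86.0
```

View pics/fin1c.png

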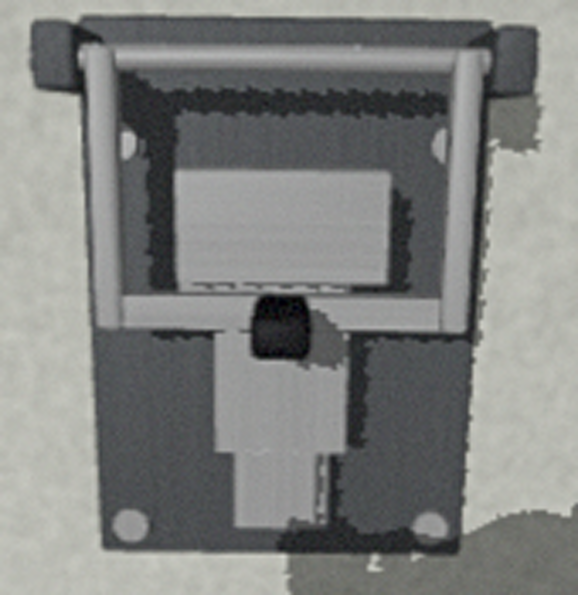

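```bash
python3 -W ignore - <<'E'
from h import *
ctrl.goto([450,280,200],down(-1.461)); im,C=shot('wrist','fin2'); st()
shot('scene','fins')
for k,pk in enumerate(PK):
    q=proj(C,np.array([tray(pk[0]-45,pk[1],18),tray(pk[0]+45,pk[1]+20,18),tray(pk[0]+45,pk[1]-20,18)]))
    for p in q: cv2.drawMarker(im,tuple(int(round(t)) for t in p),(0,0,255),0,6,1)
cv2.imwrite('pics/fin2m.png',cv2.resize(im[0:290,150:450],None,fx=2,fy=2,interpolation=cv2.INTER_CUBIC))
E
```

```text
t77.5 [450.5 279.3 200. ] F [ 0.1 -0.4 -0.1] w85.1
```

View pics/fin2m.png

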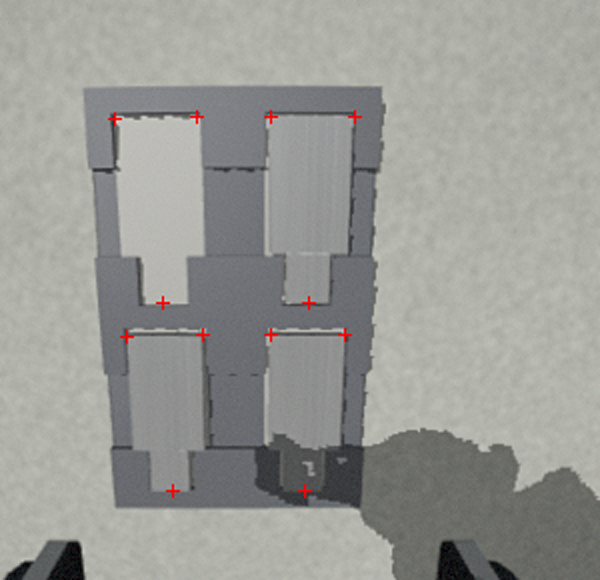

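View pics/fins.png

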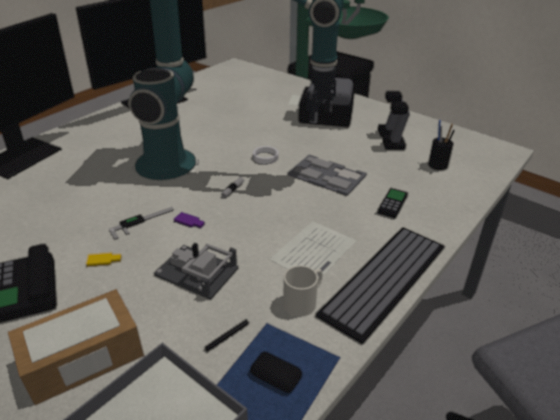

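```bash
python3 -W ignore - <<'E'
from h import *
ctrl.close_job(); st()
E
```

```text
the job is handed in; nothing more can be done
the job is handed in; nothing more can be done
```

The job is done and handed in at about 78 s of the 208 s. The interface reports no verdict, so what follows rests on my own checks.

- **Bar and tested coupons:** I swung the bar back with the tested coupon still in place, then slid that coupon out and put it in pocket 1. The two grey coupons loose on the desk went into pockets 2 and 0. I left the purple and yellow look-alikes alone.
- **Next coupon:** I laid the coupon from the form on the rail, tab to the front. I slid it in until it hit the rear stop at about 12 N and the side stop at about 18 N, then brought the bar down onto it and let go.

**Last checks**
- **Tray:** The last picture shows all three coupons within about 1 to 2 mm of their pocket centres. Each was at floor height when I let go of it.
- **Jig:** The coupon lies under the lip and square. The bar looks as low as it was at the start, and I felt about 14 N as it came down.
- **Desk:** No grey coupon is left on it, and the readout, mug and marker look unmoved.

**One mismatch:** in the pictures, the new coupon sits about 1 mm nearer the side stop than the first one did. That fits having pushed it firmly against that stop, and it is well inside the 3 mm allowed.

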